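Dose green paint at the studio's paint doser

TASK

Set the paint doser for a green mix: push the yellow selector key all the way down so that it stays down, then the blue selector key in the same way, and only then press the round green start button all the way down and let it spring back. Leave the red and white keys up, and do not pick up, knock or shift the cup, pots, brush or anything else standing about.

Things in the scene. Friction and masses are not known exactly. Their poses are not given: they have to be found in the camera images.
- doser: fixed grey paint doser; low key deck 200 mm deep (x), 240 wide (y), 55 high. Origin on the table under the deck's centre, x to its rear, y left. Four square keys, order varies, in a row at x = +40 mm, 60 mm apart in y; round start button in front of them. Tower with four coloured cartridges, 290 mm high, from y = -210 to -330 mm; drip tray between
- key_yellow (a joint): downward travel of the yellow selector key: 0 m when up, 0.008 m when fully down at its stop. Moves straight down against about 4 N of friction, has no spring, stays where it is left
- top_yellow (a point): centre of the top face of the yellow key (36 x 36 mm square cap); moves with the key. Its top is 16 mm above the deck when up, 8 mm when fully down; a 48 mm square dark rim 4 mm high surrounds it
- key_blue (a joint): downward travel of the blue selector key: 0 m when up, 0.008 m when fully down at its stop. Moves straight down against about 4 N of friction, has no spring, stays where it is left
- top_blue (a point): centre of the top face of the blue key (36 x 36 mm square cap); moves with the key. Its top is 16 mm above the deck when up, 8 mm when fully down; a 48 mm square dark rim 4 mm high surrounds it
- key_red (a joint): downward travel of the red selector key: 0 m when up, 0.008 m when fully down at its stop. Moves straight down against about 4 N of friction, has no spring, stays where it is left
- top_red (a point): centre of the top face of the red key (36 x 36 mm square cap); moves with the key. Its top is 16 mm above the deck when up, 8 mm when fully down; a 48 mm square dark rim 4 mm high surrounds it
- key_white (a joint): downward travel of the white selector key: 0 m when up, 0.008 m when fully down at its stop. Moves straight down against about 4 N of friction, has no spring, stays where it is left
- top_white (a point): centre of the top face of the white key (36 x 36 mm square cap); moves with the key. Its top is 16 mm above the deck when up, 8 mm when fully down; a 48 mm square dark rim 4 mm high surrounds it
- start (a joint): downward travel of the green start button: 0 m when up, 0.006 m when fully down; a spring returns it, fully down takes about 5 N
- start_top (a point): centre of the top face of the round green start button, 40 mm in diameter, in a black housing on the deck; moves with the button
- mixing_cup: clear empty cup, 60 mm wide, 75 mm tall, standing on the drip tray under the nozzle. Origin: centre of its underside
- paint_pot: small orange jar with white lid, 40 mm wide, 42 mm tall, standing on the key deck beside the start button. Origin: centre of its underside
- tin_lid: brass ring-shaped lid, 44 mm wide, 12 mm high, lying on the key deck on the other side of the start button. Origin: centre of its underside
- paint_brush: paint brush lying on the table to the left of the doser. Origin: its underside near mid-length; it lies along its x axis
- glue_bottle: white glue bottle with orange cap, 60 mm wide, 150 mm tall, on the table to the left. Origin: centre of its underside
- water_mug: blue mug, 76 mm wide, 90 mm tall, on the table far left. Origin: centre of its underside
- pebble: flat pale pebble, 38 mm wide, 14 mm high, on the table in front of the doser. Origin: centre of its underside

How it is judged (in metres and radians):
On the way, in this order (a step that is already met when the one before it is completed fails the run):
1. the yellow key is fully down (value of joint key_yellow above 0.0065 m), for 0.1 s.
2. the blue key is fully down (value of joint key_blue above 0.0065 m), for 0.1 s.
3. the start button is pressed down (value of joint start above 0.0045 m), for 0.05 s.
At the end, for the whole second after the job is handed in: The yellow and blue keys stay down (more than 6.5 of 8 mm), the start button is back up (within 1.5 mm), the red and white keys are still up (less than 2.5 mm down) and no bystander is more than 15 mm from its start (value of joint each of key_yellow, key_blue above 0.0065 m and value of joint start below 0.0015 m and value of joint each of key_red, key_white below 0.0025 m and distance of each of mixing_cup, paint_pot, tin_lid, paint_brush, glue_bottle, water_mug, pebble from where it was at the start of the episode below 0.015 m); the robot touches nothing.
It fails at once if the red or white key is pushed down (more than 3 mm) (value of joint any of key_red, key_white above 0.003 m).
It fails at once if the blue key goes down (more than 3.5 mm) before the yellow key is fully down (value of joint key_blue above 0.0035 m and value of joint key_yellow below 0.0065 m).
It fails at once if the start button is pressed (more than 3 mm) before both keys are fully down (value of joint start above 0.003 m and value of joint any of key_yellow, key_blue below 0.0065 m).
It fails at once if a bystander is lifted, knocked or shifted by more than 15 mm (distance of any of mixing_cup, paint_pot, tin_lid, paint_brush, glue_bottle, water_mug, pebble from where it was at the start of the episode above 0.015 m).
It also fails if it takes over 38 s, if anything falls off the work surface, if the arm or the gripper's body presses on something with over 40 N, if the wrist force passes 120 N, or if a joint passes its speed limit or range.

ROBOT

A 6-joint arm with a two-finger parallel gripper is mounted at the origin on the work surface. World frame = base frame: x ahead of the robot, y to its left, z up, the work surface at z = 0. Lengths are in m, angles in degrees, forces in N, time in s.
With the tool pointing down it reaches from about 0.35 to 0.875 m from the base axis. Payload 4.2 kg.
Tool frame: the origin (TCP) lies on the mounting face of the last link; the fingertips stand 182 mm ahead of it and the grasp point (between the pads) lies 164 mm ahead of it (r.tcp_to_grasp is the distance from the TCP to the grasp point, in m); z points along the fingers, y is the line along which they close (so a half turn about z gives the same grasp; the last joint's range is limited). The gripper opens to 87 mm and grips with 3 to 60 N. Pads are 19 mm wide; open, the fingers measure 117 mm over their backs; the gripper's body (75 mm by 190 mm) begins 51 mm behind the grasp point.
Start: joints at [-60.871, 22.042, 0.453, 0, -68.411, -14.817], TCP at [0.155, -0.606, 0.405] pointing down, gripper open.
Joint ranges: [-179.83, 179.83], [-69.29, 118.12], [-61.27, 80.66], [-181.25, 117.63], [-171.15, -9.14], [-177.46, 177.46]. Speed limits (degrees/s): [159.86, 159.86, 180, 180, 180, 180].

INTERFACE

Orientations are given as a 3x3 rotation matrix whose columns are the frame's x, y, z axes.
In Python, from station import sense, eyes, r gives the robot as it stands.
- The arm moves only by the tool jog_arm, never from a script. Its argument "increments" is a list of rows, each a list of 4 numbers: the shift along the tool's x, y, z normalised to -1 to 1, where 1 is 0.02 m, then the turn about the tool's z normalised to -1 to 1, where 1 is 0.08 rad. A call has 1 to 10 rows; each row shifts and turns the commanded pose from where the row before left it, along the tool's axes as they then stand; what a row does not reach is not made up. A row lasts 1/10 s, in which the tool goes at most 50 mm and 8.59 degrees, less where a joint would pass 70% of its speed; a pose out of reach is approached as far as the arm can. A call with a number of a shift or a turn outside -1 to 1 is refused whole. A call with a gripper value outside its range is refused whole. "grip" is the finger opening in mm, from 0 to 87, set as the call begins (left out, the last holds). The fingers move at their own pace and stop on an object; the grip force is fixed at half the most. Time passes only in rows, so rows that do not move let the fingers close. It gives the time, the measured TCP pose, the force, the opening and the grip force at its end, in the units of the state.
- sense(): the state, without advancing time (a new reading comes with each control period).
- eyes.capture(name): name is "side" or "top"; returns the picture (384x512x3 uint8, blue, green, red); there is no depth.
- eyes.get_calibration(name): a dict with "camera_matrix" (3x3 intrinsics, pixels), "R" (3x3) and "t" (3): a world point X has camera coordinates R X + t. Camera axes: x right, y down, z forward; pixel columns grow to the right and rows downward; lengths in m; the calibration is good to about 2 mm. A picture is of the moment at which its call begins. get_calibration takes no time and is no camera call.
- r.finish_job(): hands the job in; it is judged then, once.
Trained networks look in the newest picture that a camera, given by its name, has taken for a name from the list of things; names that differ only in an ending like _2 or _b are one class to them, and where a whole thing is asked for, a point or a joint stands for the part that bears it (a point fixed in the world has none). Each returns a list of dicts, best first, with "conf" (0 to 1); they miss things now and then, are a little off and sometimes report something else, mostly with a low value. They report only what shows in the picture. A call takes as long as a camera call.
- eyes.spot_in(camera, name): "centre" ([x, y, z] in m, in world coordinates, good to about 4 mm: the middle of the surface that is visible of it).
- eyes.outline_of(camera, name): "mask" (384x512 bool, what is visible of it).
The state is a dict: "time_s": time; "joints": joint angles; "joint_velocities": joint speeds; "effort": joint torques, N m; "tcp_pos": TCP position; "ee_rot": TCP orientation; "wrist_force": force on the tool from outside, world axes, zero at the start; "moment": the same for the moment, N m; "gripper_width": opening from 0.0 (shut) to 1.0 (fully open); "gripper_force": force on a finger pad.
Only numpy, scipy, OpenCV 4.12 (cv2) and the standard library are available. Lean on these libraries where they do the work, as an engineer would, in place of code of your own. Each camera call takes 0.05 s, during which the arm holds its last target. There are 200 camera calls.

## Working session

There is one attempt and no reset: what is moved stays moved. The work goes in short steps, Python scripts to look and compute and a tool call to move; the robot and the scene stay as the last step left them, time stands still between calls to the robot, and variables do not carry over. Pictures are saved under pics/ and viewed, at most 10 in all, crops included, and the job is handed in when it is done.

Besides the shell and the picture viewer there is one more tool, called after ">>>" in YAML: its name, and indented under it one key for each argument. jog_arm: Moves the arm, as the interface text tells. Its arguments: {"type":"object","properties":{"increments":{"type":"array"},"grip":{"type":"number"}},"required":["increments"]}

```bash
mkdir -p pics; python3 - <<'E'
from station import sense,eyes,r
import cv2,numpy as np
for c in("top","side"):
    cv2.imwrite(f"pics/{c}0.png",eyes.capture(c))
    for n in("top_yellow","top_blue","top_red","top_white","start_top","paint_pot","tin_lid","mixing_cup"):
        for d in eyes.spot_in(c,n)[:2]: print(c,n,np.round(d["centre"],4),round(d["conf"],2))
s=sense();print(s["time_s"],s["tcp_pos"],np.round(s["ee_rot"],3),s["gripper_width"],s["wrist_force"])
E
```

```text
top top_yellow [ 0.5871 -0.0363  0.0696] 0.79
top top_red [0.5863 0.0767 0.0695] 0.78
top top_red [0.4544 0.3663 0.0996] 0.62
top top_white [0.5877 0.0147 0.0678] 0.73
top top_white [ 0.5524 -0.1585  0.0557] 0.58
top start_top [0.4985 0.0355 0.0796] 0.57
top start_top [0.5922 0.1371 0.0725] 0.27
top paint_pot [0.4944 0.1482 0.0969] 0.71
top tin_lid [ 0.4881 -0.0358  0.0653] 0.61
top mixing_cup [ 0.4788 -0.1924  0.048 ] 0.59
side top_yellow [ 0.4891 -0.0304  0.0688] 0.62
side top_yellow [ 0.5572 -0.1635  0.0534] 0.35
side top_blue [0.4959 0.1639 0.0892] 0.45
side top_blue [0.5917 0.1473 0.0723] 0.43
side top_red [0.5881 0.0853 0.0693] 0.71
side start_top [0.4975 0.0381 0.0773] 0.41
side paint_pot [0.4978 0.161  0.0913] 0.85
side paint_pot [0.5922 0.1438 0.0736] 0.34
side tin_lid [ 0.4895 -0.0322  0.0682] 0.46
side tin_lid [0.4962 0.1616 0.0905] 0.43
side mixing_cup [ 0.4807 -0.2024  0.0657] 0.91
0.9 [ 0.15454862 -0.60556832  0.4047437 ] [[-0.969 -0.247 -0.   ]
 [-0.247  0.969  0.   ]
 [ 0.     0.    -1.   ]] 1.0001509738404373 [-0.34747259  0.09432237  0.46193242]
```

View pics/top0.png

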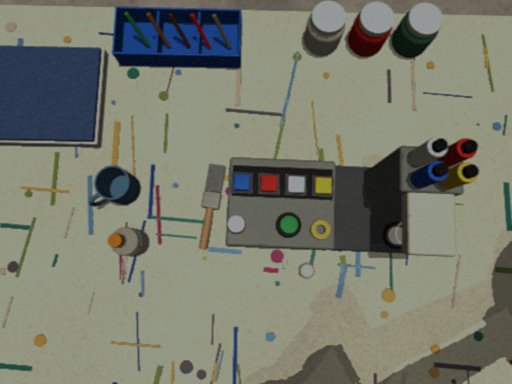

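View pics/side0.png

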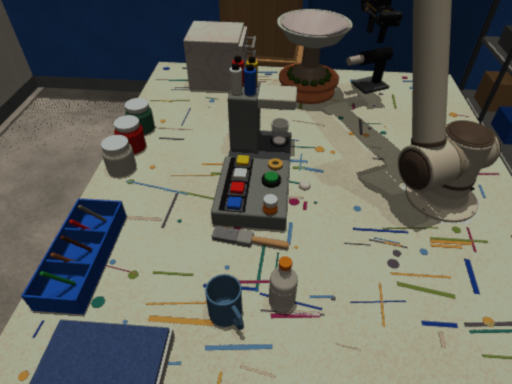

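The top view shows the keys left to right: blue (243,182), red (270,183), white (297,184) and yellow (323,185). The start button is at (289,225), the pot at (236,224) and the ring at (320,229). The tower is on the right, at u>370. The side view shows the same order. Next I'll refine the positions by fitting the colour blobs from both cameras.

```bash
cat > h.py <<'E'
from station import sense,eyes,r
import cv2,numpy as np
def ray(c,uv,z):
    k=eyes.get_calibration(c);R=np.array(k["R"]);t=np.array(k["t"])
    o=-R.T@t; d=R.T@np.linalg.inv(k["camera_matrix"])@[uv[0],uv[1],1]
    return o+d*(z-o[2])/d[2]
def blob(c,img,uv,hue,w=13):
    h=cv2.cvtColor(img,cv2.COLOR_BGR2HSV); u,v=uv
    if hue is None: m=(h[...,1]<60)&(h[...,2]>130)
    else: m=(np.abs((h[...,0].astype(int)-hue+90)%180-90)<14)&(h[...,1]>110)&(h[...,2]>60)
    k=np.zeros_like(m);k[v-w:v+w,u-w:u+w]=1
    ys,xs=np.nonzero(m&k); return np.array([xs.mean(),ys.mean()]),len(xs)
E
python3 - <<'E'
from h import *
T=dict(blue=((243,182),115,.071),red=((270,183),0,.071),white=((297,184),None,.071),yellow=((323,185),28,.071),start=((289,225),70,.078))
S=dict(blue=((234,203),115,.071),red=((237,187),0,.071),white=((240,173),None,.071),yellow=((243,160),28,.071),start=((271,178),70,.078))
for c,D,w in(("top",T,13),("side",S,8)):
    im=cv2.imread(f"pics/{c}0.png")
    for n,(uv,h,z) in D.items():
        p,k=blob(c,im,uv,h,w); print(c,n,p.round(1),k,ray(c,p,z).round(4))
for uv,z in(((235,158),.055),((334,161),.055),((228,246),.055),((335,250),.055),((400,148),.29),((373,180),.055),((405,193),.25),((405,255),.25)): print(uv,z,ray("top",uv,z).round(3))
E
```

```text
top blue [241.5 181.7] 270 [0.5887 0.1376 0.071 ]
top red [268.9 182.9] 284 [0.5873 0.0774 0.071 ]
top white [296.  183.9] 227 [0.5864 0.0177 0.071 ]
top yellow [322.9 185.1] 286 [ 0.5849 -0.0416  0.071 ]
top start [288.6 224.1] 269 [0.4969 0.034  0.078 ]
side blue [234.  201.7] 151 [0.59   0.1411 0.071 ]
side red [236.9 186.3] 144 [0.589  0.0814 0.071 ]
side white [239.8 171.8] 90 [0.5877 0.02   0.071 ]
side yellow [242.5 159.5] 129 [ 0.5859 -0.0363  0.071 ]
side start [271.2 175.9] 98 [0.4977 0.038  0.078 ]
(235, 158) 0.055 [0.646 0.154 0.055]
(334, 161) 0.055 [ 0.644 -0.07   0.055]
(228, 246) 0.055 [0.448 0.164 0.055]
(335, 250) 0.055 [ 0.444 -0.07   0.055]
(400, 148) 0.29 [ 0.61  -0.129  0.29 ]
(373, 180) 0.055 [ 0.602 -0.157  0.055]
(405, 193) 0.25 [ 0.542 -0.151  0.25 ]
(405, 255) 0.25 [ 0.436 -0.147  0.25 ]
```

>>> jog_arm:
  increments:
    - [0, 0, 0, -1]
    - [0, 0, 0, -1]
    - [0, 0, 0, -1]
    - [0, 0, 0, -1]
    - [0, 0, 0, -1]
    - [0, 0, 0, -1]
    - [0, 0, 0, -1]
    - [0, 0, 0, -1]
    - [0, 0, 0, -1]
    - [0, 0, 0, -1]
  grip: 0

```text
time_s: 1.9
tcp_pos: [0.1545, -0.6056, 0.4047]
ee_rot: [[-0.495, -0.869, -0.0], [-0.869, 0.495, 0.0], [-0.0, 0.0, -1.0]]
wrist_force: [0.4, -0.1, -0.1]
gripper_width: 0.172
gripper_force: 0.0
```

>>> jog_arm:
  increments:
    - [0, 0, 0, -1]
    - [0, 0, 0, -1]
    - [0, 0, 0, -1]
    - [0, 0, 0, -1]
    - [0, 0, 0, -1]
    - [0, 0, 0, -1]
    - [0, 0, 0, -0.5]
    - [0, 0, 0, 0]

```text
time_s: 2.7
tcp_pos: [0.1545, -0.6056, 0.4048]
ee_rot: [[-0.001, -1.0, 0.0], [-1.0, 0.001, -0.0], [0.0, -0.0, -1.0]]
wrist_force: [-0.6, -0.1, 0.3]
gripper_width: 0.004
gripper_force: 0.0
```

>>> jog_arm:
  increments:
    - [-1, -0.5, 0, 0]
    - [-1, -0.5, 0, 0]
    - [-1, -0.5, 0, 0]
    - [-1, -0.5, 0, 0]
    - [-1, -0.5, 0, 0]
    - [-1, -0.5, 0, 0]
    - [-1, -0.5, 0, 0]
    - [-1, -0.5, 0, 0]
    - [-1, -0.5, 0, 0]
    - [-1, -0.5, 0, 0]

```text
time_s: 3.7
tcp_pos: [0.255, -0.4048, 0.4049]
ee_rot: [[-0.002, -1.0, 0.0], [-1.0, 0.002, -0.0], [0.0, -0.0, -1.0]]
wrist_force: [-0.2, 1.1, 0.3]
gripper_width: 0.005
gripper_force: 0.0
```

>>> jog_arm:
  increments:
    - [-1, -0.5, 0, 0]
    - [-1, -0.5, 0, 0]
    - [-1, -0.5, 0, 0]
    - [-1, -0.5, 0, 0]
    - [-1, -0.5, 0, 0]
    - [-1, -0.5, 0, 0]
    - [-1, -0.5, 0, 0]
    - [-1, -0.5, 0, 0]
    - [-1, -0.3, 0, 0]
    - [-1, -0.3, 0, 0]

```text
time_s: 4.7
tcp_pos: [0.3471, -0.2049, 0.405]
ee_rot: [[-0.002, -1.0, 0.001], [-1.0, 0.002, -0.0], [0.0, -0.001, -1.0]]
wrist_force: [-0.1, 0.2, 0.1]
gripper_width: 0.005
gripper_force: 0.0
```

>>> jog_arm:
  increments:
    - [-1, -0.3, 0, 0]
    - [-1, -0.3, 0, 0]
    - [-1, -0.3, 0, 0]
    - [-1, -0.3, 0, 0]
    - [-1, -0.3, 0, 0]
    - [-1, -0.3, 0, 0]
    - [-1, -0.3, 0, 0]
    - [-1, -0.3, 0, 0]
    - [-0.2, -0.3, 0, 0]
    - [0, 0, 0, 0]

```text
time_s: 5.7
tcp_pos: [0.4017, -0.0414, 0.4049]
ee_rot: [[-0.0, -1.0, 0.0], [-1.0, 0.0, -0.0], [0.0, -0.0, -1.0]]
wrist_force: [0.5, -0.6, -0.0]
gripper_width: 0.003
gripper_force: 0.0
```

>>> jog_arm:
  increments:
    - [-0.1, -1, 0, 0]
    - [0, -1, 0, 0]
    - [0, -1, 0, 0]
    - [0, -1, 0, 0]
    - [0, -1, 0.5, 0]
    - [0, -1, 0.5, 0]
    - [0, -1, 0.5, 0]
    - [0, -1, 0.5, 0]
    - [0, -1, 1, 0]
    - [0, -0.2, 1, 0]

```text
time_s: 6.7
tcp_pos: [0.5867, -0.0412, 0.3239]
ee_rot: [[-0.003, -1.0, 0.001], [-1.0, 0.003, -0.0], [0.0, -0.001, -1.0]]
wrist_force: [0.3, 0.1, 0.2]
gripper_width: 0.008
gripper_force: 0.0
```

>>> jog_arm:
  increments:
    - [0, 0, 1, 0]
    - [0, 0, 0.8, 0]
    - [0, 0, 0.7, 0]
    - [0, 0, 0.5, 0]
    - [0, 0, 0, 0]

```text
time_s: 7.2
tcp_pos: [0.5845, -0.0409, 0.2632]
ee_rot: [[-0.002, -1.0, -0.004], [-1.0, 0.002, -0.0], [0.0, 0.004, -1.0]]
wrist_force: [-0.3, -0.5, -1.1]
gripper_width: 0.003
gripper_force: 0.0
```

```bash
python3 - <<'E'
from h import *
a=eyes.capture("top")[130:270,200:400];b=eyes.capture("side")[100:240,180:330]
a=cv2.resize(a,None,fx=2.2,fy=2.2);b=cv2.resize(b,None,fx=2.2,fy=2.2)
cv2.imwrite("pics/c1.png",np.hstack([a,b]))
E
```

```text
(no output)
```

View pics/c1.png

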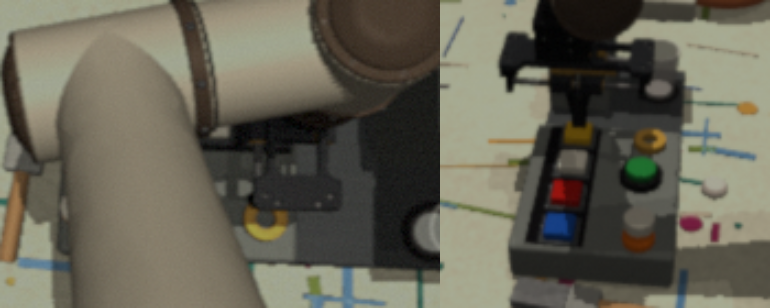

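The side view shows the closed fingertips centred over the yellow key (577,125 in the crop), and nothing else is touched. Pressing yellow.

>>> jog_arm:
  increments:
    - [0, 0, 0.3, 0]
    - [0, 0, 0.2, 0]
    - [0, 0, 0.1, 0]
    - [0, 0, 0.1, 0]
    - [0, 0, 0.1, 0]
    - [0, 0, 0.05, 0]
    - [0, 0, 0, 0]

```text
time_s: 8.0
tcp_pos: [0.585, -0.04, 0.2477]
ee_rot: [[-0.001, -1.0, -0.0], [-1.0, 0.001, 0.0], [-0.0, 0.0, -1.0]]
wrist_force: [-0.5, -0.0, 3.0]
gripper_width: 0.004
gripper_force: 1.5
```

>>> jog_arm:
  increments:
    - [0, 0, 0.05, 0]
    - [0, 0, 0.05, 0]
    - [0, 0, 0.05, 0]
    - [0, 0, 0, 0]

```text
time_s: 8.4
tcp_pos: [0.585, -0.04, 0.2456]
ee_rot: [[-0.001, -1.0, -0.0], [-1.0, 0.001, -0.0], [0.0, 0.0, -1.0]]
wrist_force: [-4.5, 1.2, 8.0]
gripper_width: 0.001
gripper_force: 4.2
```

>>> jog_arm:
  increments:
    - [0, 0, 0.05, 0]
    - [0, 0, 0.05, 0]
    - [0, 0, 0, 0]
    - [0, 0, 0, 0]

```text
time_s: 8.8
tcp_pos: [0.585, -0.0399, 0.2455]
ee_rot: [[0.0, -1.0, 0.001], [-1.0, -0.0, -0.001], [0.001, -0.001, -1.0]]
wrist_force: [-7.3, 3.2, 17.5]
gripper_width: 0.007
gripper_force: 8.8
```

The force rose to 17.5 N with no further motion and the tip at z≈0.0635, so yellow is at its stop. Lifting and moving to blue.

>>> jog_arm:
  increments:
    - [0, 0, -1, 0]
    - [0, 0, -1, 0]
    - [-1, 0, 0, 0]
    - [-1, 0, 0, 0]
    - [-1, 0, 0, 0]
    - [-1, 0, 0, 0]
    - [-1, 0, 0, 0]
    - [-1, 0, 0, 0]
    - [-1, 0, 0, 0]
    - [-1, 0, 0, 0]

```text
time_s: 9.8
tcp_pos: [0.5854, 0.1209, 0.2821]
ee_rot: [[-0.001, -1.0, 0.0], [-1.0, 0.001, 0.0], [-0.0, -0.0, -1.0]]
wrist_force: [0.0, -0.1, -0.3]
gripper_width: 0.002
gripper_force: 0.0
```

>>> jog_arm:
  increments:
    - [-0.9, -0.2, 0, 0]
    - [0, 0, 0.6, 0]
    - [0, 0, 0.6, 0]
    - [0, 0, 0, 0]
    - [0, 0, 0, 0]

```text
time_s: 10.3
tcp_pos: [0.5892, 0.1372, 0.2578]
ee_rot: [[-0.002, -1.0, -0.002], [-1.0, 0.002, -0.001], [0.001, 0.002, -1.0]]
wrist_force: [0.3, -0.9, 0.7]
gripper_width: 0.006
gripper_force: 0.0
```

```bash
python3 - <<'E'
from h import *
b=eyes.capture("side")[100:240,180:330]
cv2.imwrite("pics/c2.png",cv2.resize(b,None,fx=4,fy=4))
E
```

```text
(no output)
```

View pics/c2.png

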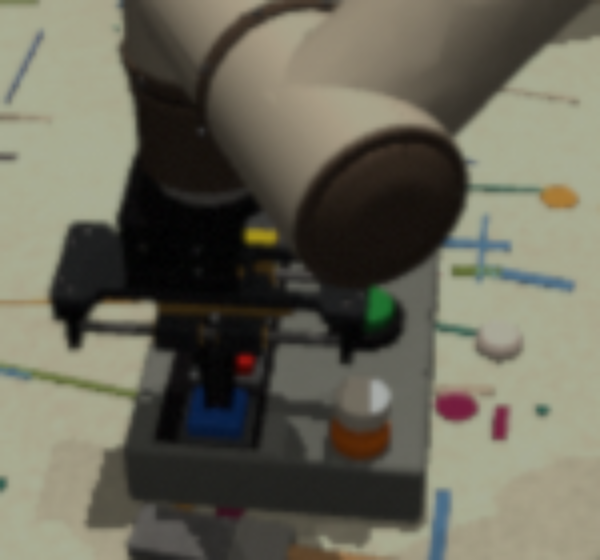

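The side view shows the fingertips centred over the blue key (218,405 in the crop) and the pot clear. Pressing blue.

>>> jog_arm:
  increments:
    - [0, 0, 0.15, 0]
    - [0, 0, 0.1, 0]
    - [0, 0, 0.1, 0]
    - [0, 0, 0.1, 0]
    - [0, 0, 0.1, 0]
    - [0, 0, 0.1, 0]
    - [0, 0, 0.05, 0]
    - [0, 0, 0, 0]

```text
time_s: 11.15
tcp_pos: [0.5894, 0.1379, 0.2456]
ee_rot: [[-0.001, -1.0, 0.0], [-1.0, 0.001, -0.0], [0.0, -0.0, -1.0]]
wrist_force: [-3.2, -1.2, 6.8]
gripper_width: 0.006
gripper_force: 3.7
```

>>> jog_arm:
  increments:
    - [0, 0, 0.05, 0]
    - [0, 0, 0.03, 0]
    - [0, 0, 0, 0]
    - [0, 0, 0, 0]

```text
time_s: 11.55
tcp_pos: [0.5893, 0.1379, 0.2455]
ee_rot: [[-0.0, -1.0, 0.001], [-1.0, 0.0, -0.001], [0.001, -0.001, -1.0]]
wrist_force: [-4.7, -1.4, 13.7]
gripper_width: 0.005
gripper_force: 7.2
```

Blue is at its stop (13.7 N, same height as yellow). Next, the start button.

>>> jog_arm:
  increments:
    - [0, 0, -1, 0]
    - [0, 0, -1, 0]
    - [0, 0, -0.5, 0]
    - [1, 0.9, 0, 0]
    - [1, 0.9, 0, 0]
    - [1, 0.9, 0, 0]
    - [1, 0.9, 0, 0]
    - [1, 0.9, 0, 0]
    - [0.1, 0.1, 0, 0]
    - [0, 0, 0.5, 0]

```text
time_s: 12.55
tcp_pos: [0.4974, 0.036, 0.2838]
ee_rot: [[-0.001, -1.0, 0.003], [-1.0, 0.001, 0.001], [-0.001, -0.003, -1.0]]
wrist_force: [0.9, 0.6, 0.6]
gripper_width: 0.008
gripper_force: 0.0
```

>>> jog_arm:
  increments:
    - [0, 0, 0.4, 0]
    - [0, 0, 0, 0]
    - [0, 0, 0, 0]

```text
time_s: 12.85
tcp_pos: [0.4976, 0.0366, 0.2744]
ee_rot: [[-0.0, -1.0, -0.001], [-1.0, 0.0, -0.001], [0.001, 0.001, -1.0]]
wrist_force: [-0.2, -0.1, -0.2]
gripper_width: 0.006
gripper_force: 0.0
```

```bash
python3 - <<'E'
from h import *
b=eyes.capture("side")[100:240,180:330]
cv2.imwrite("pics/c3.png",cv2.resize(b,None,fx=4,fy=4))
E
```

```text
(no output)
```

View pics/c3.png

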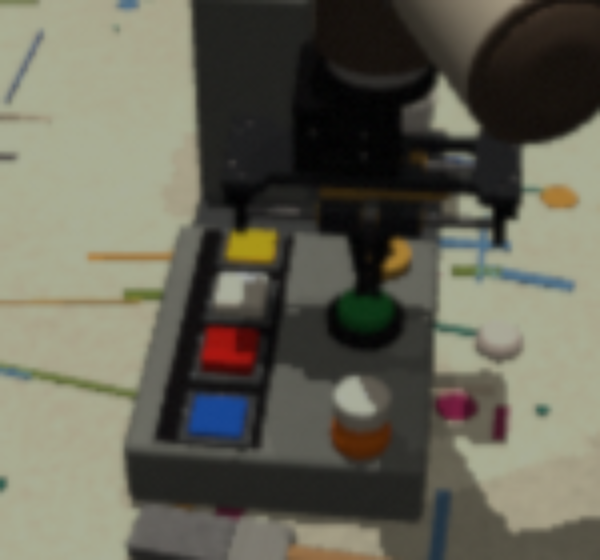

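Yellow (250,245) and blue (218,415) both sit low, red and white are up, and the fingers are over the green button (365,310). Pressing it.

>>> jog_arm:
  increments:
    - [0, 0, 0.2, 0]
    - [0, 0, 0.2, 0]
    - [0, 0, 0.15, 0]
    - [0, 0, 0.1, 0]
    - [0, 0, 0.1, 0]
    - [0, 0, 0, 0]

```text
time_s: 13.5
tcp_pos: [0.4971, 0.036, 0.2599]
ee_rot: [[-0.001, -1.0, -0.0], [-1.0, 0.001, -0.0], [0.0, 0.0, -1.0]]
wrist_force: [0.1, -0.3, 0.2]
gripper_width: 0.003
gripper_force: 0.0
```

>>> jog_arm:
  increments:
    - [0, 0, 0.1, 0]
    - [0, 0, 0.1, 0]
    - [0, 0, 0.1, 0]
    - [0, 0, 0, 0]

```text
time_s: 13.9
tcp_pos: [0.4973, 0.0361, 0.2543]
ee_rot: [[-0.001, -1.0, 0.0], [-1.0, 0.001, -0.0], [0.0, -0.0, -1.0]]
wrist_force: [-0.5, 0.0, 4.7]
gripper_width: 0.006
gripper_force: 2.2
```

>>> jog_arm:
  increments:
    - [0, 0, 0.1, 0]
    - [0, 0, 0.05, 0]
    - [0, 0, 0, 0]
    - [0, 0, 0, 0]

```text
time_s: 14.3
tcp_pos: [0.4972, 0.0362, 0.2534]
ee_rot: [[0.0, -1.0, 0.001], [-1.0, -0.0, -0.0], [0.0, -0.001, -1.0]]
wrist_force: [-6.5, 0.9, 17.2]
gripper_width: 0.006
gripper_force: 8.8
```

The button is at its stop (17 N). Lifting clear and checking.

>>> jog_arm:
  increments:
    - [0, 0, -0.5, 0]
    - [0, 0, -1, 0]
    - [0, 0, -1, 0]
    - [0, 0, -1, 0]
    - [0, 0, -1, 0]
    - [0, 0, -1, 0]
    - [0, 0, 0, 0]
    - [0, 0, 0, 0]
    - [0, 0, 0, 0]

```text
time_s: 15.2
tcp_pos: [0.4968, 0.036, 0.3598]
ee_rot: [[-0.001, -1.0, -0.002], [-1.0, 0.001, -0.0], [0.0, 0.002, -1.0]]
wrist_force: [-0.7, 0.0, -0.4]
gripper_width: 0.004
gripper_force: 0.0
```

```bash
python3 - <<'E'
from h import *
b=eyes.capture("side")[100:240,180:330]
cv2.imwrite("pics/c4.png",cv2.resize(b,None,fx=4,fy=4))
E
```

```text
(no output)
```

View pics/c4.png

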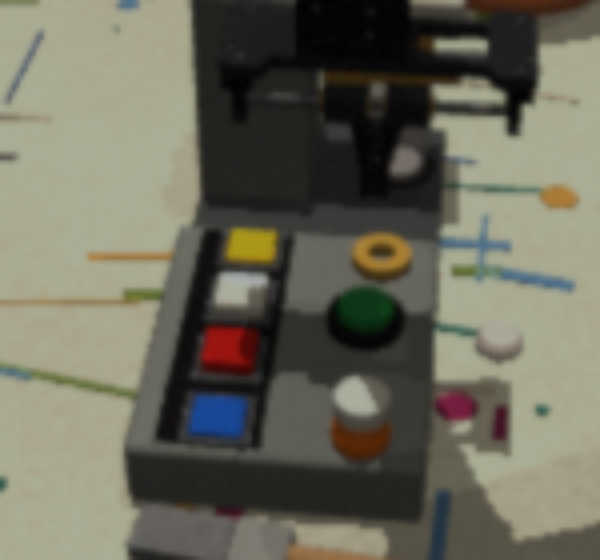

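The picture shows yellow and blue down, red and white up, the button (365,310) back up, and the pot, ring and cup where they were.

```bash
python3 -c "
from station import r
print(r.finish_job())"
```

```text
the job is handed in; nothing more can be done
None
```

I pushed the yellow key down, then the blue, then pressed the green start button and let it spring back. I handed the job in at about 15 s, with red and white still up and nothing visibly disturbed; no verdict came back.

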